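Fold the coin box lids shut with one stroke

TASK

Close up the coin box at the checkout: with the fingertips held together, run them gently along the row of yellow flip lids in one stroke from the green end to the grey end, on or just above the level of the shut lids, so that the five lids fold flat one after another. Keep the fingertips close to the row until the last lid is down, then move clear. The coin box must stay standing on the counter about where it is, never gripped and lifted, and leave the other things alone.

Things in the scene. Friction and masses are not known exactly. Their poses are not given: they have to be found in the camera images.
- coin_box: long black coin box lying on the counter, loose, turned any way; 270 mm long, 64 wide, 40 tall, about 1.6 kg (varies). Five yellow flip lids in a row along it, between a green end block and a grey end block. Origin under the middle of the row of lids, at counter level; x runs along the row from the green end to the grey end, z up.
- start_top (a point): middle of the flat top of the green end block (40 mm along the row, 64 mm wide); 40 mm above the counter, level with the tops of the shut lids, and 22 mm before the hinge of lid 1
- stop_top (a point): middle of the flat top of the grey end block (20 mm along the row, 64 mm wide); 40 mm above the counter, level with the tops of the shut lids. It lies 244 mm from start_top, 12 mm beyond the end of lid 5
- lid1 (a joint): yellow flip lid 1, counted from the green end: plate 40 mm along the row, 56 across, 3 thick, hinged on its edge nearest the green end, 22 mm from start_top. Rad: 0 shut (top 40 mm above the counter), more as the far edge rises; starts 0.35 to 0.9. Light, stays where left (under 1 N at the free edge); a fingertip passing at shut-lid level from the green end folds it down.
- lid2 (a joint): yellow flip lid 2, counted from the green end: plate 40 mm along the row, 56 across, 3 thick, hinged on its edge nearest the green end, 64 mm from start_top. Rad: 0 shut (top 40 mm above the counter), more as the far edge rises; starts 0.35 to 0.9. Light, stays where left (under 1 N at the free edge); a fingertip passing at shut-lid level from the green end folds it down.
- lid3 (a joint): yellow flip lid 3, counted from the green end: plate 40 mm along the row, 56 across, 3 thick, hinged on its edge nearest the green end, 106 mm from start_top. Rad: 0 shut (top 40 mm above the counter), more as the far edge rises; starts 0.35 to 0.9. Light, stays where left (under 1 N at the free edge); a fingertip passing at shut-lid level from the green end folds it down.
- lid4 (a joint): yellow flip lid 4, counted from the green end: plate 40 mm along the row, 56 across, 3 thick, hinged on its edge nearest the green end, 148 mm from start_top. Rad: 0 shut (top 40 mm above the counter), more as the far edge rises; starts 0.35 to 0.9. Light, stays where left (under 1 N at the free edge); a fingertip passing at shut-lid level from the green end folds it down.
- lid5 (a joint): yellow flip lid 5, counted from the green end: plate 40 mm along the row, 56 across, 3 thick, hinged on its edge nearest the green end, 190 mm from start_top. Rad: 0 shut (top 40 mm above the counter), more as the far edge rises; starts 0.35 to 0.9. Light, stays where left (under 1 N at the free edge); a fingertip passing at shut-lid level from the green end folds it down.
- apple: red apple, 64 mm wide, 57 mm tall, standing close beside the coin box; origin at the centre of its underside. To be left alone.
- till_roll: white paper till roll standing on end, 48 mm wide, 57 mm tall, close beside the coin box; origin at the centre of its underside. To be left alone.
- mint_tin: small blue tin, 44 mm wide, 45 mm tall, close beside the coin box; origin at the centre of its underside. To be left alone.
- card_reader: white card reader lying flat, 160 x 78 x 22 mm, on the left of the counter; origin at the centre of its underside. To be left alone.
- jam_jar: amber jam jar, 68 mm wide, 95 mm tall, on the right of the counter; origin at the centre of its underside. To be left alone.
- green_apple: green apple, 68 mm wide, 61 mm tall, on the right of the counter; origin at the centre of its underside. To be left alone.
- pen_mug: blue mug, 76 mm wide, 90 mm tall, on the left of the counter; origin at the centre of its underside. To be left alone.

How it is judged:
By the outcome, as a careful person would: the job done as asked, in the order asked, and still so for the second after the job is handed in, with the robot touching nothing.
It also fails if it takes over 38 s, if anything falls off the work surface, if the arm or the gripper's body presses on something with over 40 N, if the wrist force passes 120 N, or if a joint passes its speed limit or range.

ROBOT

A 7-joint arm with a two-finger parallel gripper is mounted at the origin on the work surface. World frame = base frame: x ahead of the robot, y to its left, z up, the work surface at z = 0. Lengths are in m, angles in rad, forces in N, time in s.
With the tool pointing down it reaches from about 0.4 to 0.875 m from the base axis. Payload 19.3 kg.
Tool frame: the origin (TCP) lies midway between the tips of the shut fingers; the grasp point (between the pads) lies 19 mm behind it; x points along the fingers, y is the direction in which the jaws open and shut, and the axes are right-handed (so a half turn about x gives the same grasp; the last joint's range is limited). The gripper opens to 85 mm and grips with 20 to 120 N. Pads are 22 mm wide; open, the fingers measure 114 mm over their backs; the gripper's body (76 mm by 85 mm) begins 54 mm behind the grasp point. The pads swing forward as they close: fully open they stand 13 mm farther back than shut.
Start: joints at [1.154, 0.521, -0.036, 1.599, 0.021, 1.021, -0.113], TCP at [0.212, -0.588, 0.231] pointing down, gripper open.
Joint ranges: [-2.91, 2.91], [-0.3, 2.13], [-1.5, 1.42], [0.17, 2.43], [-1.26, 4.41], [0.16, 1.93], [-2.52, 2.52]. Speed limits (rad/s): [1.89, 1.89, 2.39, 2.39, 3.01, 3.01, 3.01].

INTERFACE

Orientations are given as [roll, pitch, yaw] about the fixed x, y, z axes, in that order (R = Rz(yaw) Ry(pitch) Rx(roll)).
In Python, from workcell import telemetry, vision, workorder gives the robot as it stands. The module is installed in compiled form; this text tells all that it offers.
- The arm moves only by the tool play_rows, never from a script. Its argument "deltas" is a list of rows, each a list of 7 numbers: the shift along the world's x, y, z in mm, then the turn, a rotation vector about the world's x, y, z in degrees, then the finger opening in mm, from 0 to 85.4. In form: [[x, y, z, wx, wy, wz, jaw], ...]. A call has 1 to 8 rows; each row shifts and turns the commanded pose from where the row before left it; what a row does not reach is not made up. A row lasts 1/8 s, in which the tool goes at most 62.5 mm and 10.7 degrees, less where a joint would pass 70% of its speed; a pose out of reach is approached as far as the arm can. A call with a gripper value outside its range is refused whole. The fingers move at their own pace and stop on an object; "grip_force" is the grip in N (left out, the last holds). Time passes only in rows, so rows that do not move let the fingers close. It gives the time, the measured TCP pose, the force and the opening at its end, in the units of the state.
- telemetry.observe(): the state, without advancing time (a new reading comes with each control period).
- vision.grab_frame(name): name is "scene" or "side" or "wrist"; returns the picture (480x640x3 uint8, red, green, blue); there is no depth.
- vision.camera_info(name): a dict with "mtx" (3x3 intrinsics, pixels), "rvec" (rotation vector, rad) and "tvec" (3), from world to camera coordinates, as OpenCV has them. Camera axes: x right, y down, z forward; pixel columns grow to the right and rows downward; lengths in m; the calibration is good to about 2 mm. A picture is of the moment at which its call begins: read the wrist's pose just before it. camera_info takes no time and is no camera call; for the wrist camera it gives the pose at the moment of the call.
- workorder.job_done(): hands the job in, once; it reports no verdict.
The state is a dict: "clock": time; "qpos": joint angles; "qd": joint speeds; "joint_efforts": joint torques, N m; "position": TCP position; "tool_rot": TCP orientation; "force": force on the tool from outside, world axes, zero at the start; "moment": the same for the moment, N m; "grip_width": finger opening in m.
Only numpy, scipy, OpenCV 4.12 (cv2) and the standard library are available. Lean on these libraries where they do the work, as an engineer would, in place of code of your own. Each camera call takes 0.05 s, during which the arm holds its last target. There are 200 camera calls.

## Working session

There is one attempt and no reset: what is moved stays moved. The work goes in short steps, Python scripts to look and compute and a tool call to move; the robot and the scene stay as the last step left them, time stands still between calls to the robot, and variables do not carry over. Pictures are saved under pics/ and viewed, about 8 in all and at most 12, crops included, and the job is handed in when it is done.

Besides the shell and the picture viewer there is one more tool, called after "Request:" in YAML: its name, and indented under it one key for each argument. play_rows: Moves the arm, as the interface text tells. Its arguments: {"type":"object","properties":{"deltas":{"type":"array","items":{"type":"array","items":{"type":"number"}}},"grip_force":{"type":"number"}},"required":["deltas"]}

```bash
mkdir -p pics
cat > h.py <<'E'
import numpy as np, cv2
from workcell import telemetry, vision, workorder
def save(n,f):
    i=vision.camera_info(n); im=vision.grab_frame(n); cv2.imwrite('pics/'+f,im[:,:,::-1]); np.savez('pics/'+f+'.npz',**{k:np.array(i[k],float) for k in('mtx','rvec','tvec')}); return im
def ray(f,uv,z):
    d=np.load('pics/'+f+'.npz'); R=cv2.Rodrigues(d['rvec'])[0]; t=d['tvec'].ravel()
    c=-R.T@t; v=R.T@np.linalg.inv(d['mtx'])@np.array([*uv,1.]); return c+v*(z-c[2])/v[2]
def proj(f,P):
    d=np.load('pics/'+f+'.npz'); return cv2.projectPoints(np.array(P,float).reshape(-1,3),d['rvec'],d['tvec'],d['mtx'],None)[0].reshape(-1,2)
E
python3 - <<'E'
from h import *
save('scene','s0.png'); save('side','d0.png')
print(telemetry.observe())
E
```

```text
{'clock': 0.1, 'qpos': array([ 1.15378969,  0.52194306, -0.03631943,  1.59993972,  0.02119514,
        1.02111469, -0.1127858 ]), 'qd': array([ 4.41998910e-04, -1.13136074e-03, -8.58384044e-05, -3.38041639e-03,
        1.72961840e-03,  1.35865667e-03, -1.32068845e-03]), 'joint_efforts': array([ 6.62911669e-03, -9.28491354e+01,  1.98492184e+00, -3.70526004e+01,
        1.81856233e-02,  5.46369163e-03,  8.35345668e-05]), 'position': array([ 0.21229737, -0.58751808,  0.23079449]), 'tool_rot': array([-1.50055142,  1.5697763 ,  1.98784141]), 'force': array([-0.60166641,  0.59725562,  0.3805316 ]), 'moment': array([-0.02237293,  0.03678118, -0.01502547]), 'grip_width': 0.085501984167388}
```

View pics/s0.png

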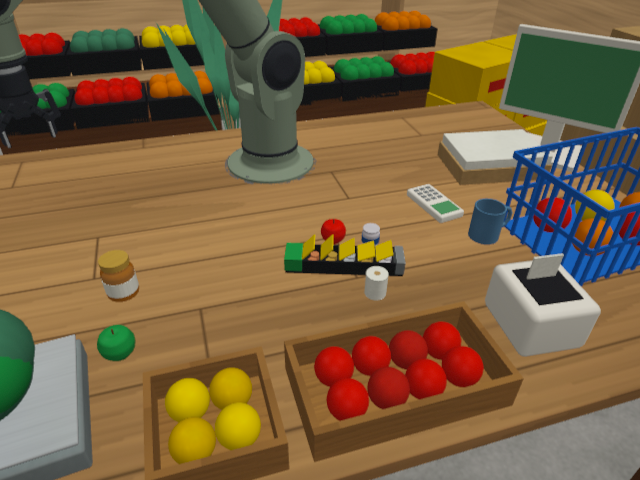

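View pics/d0.png

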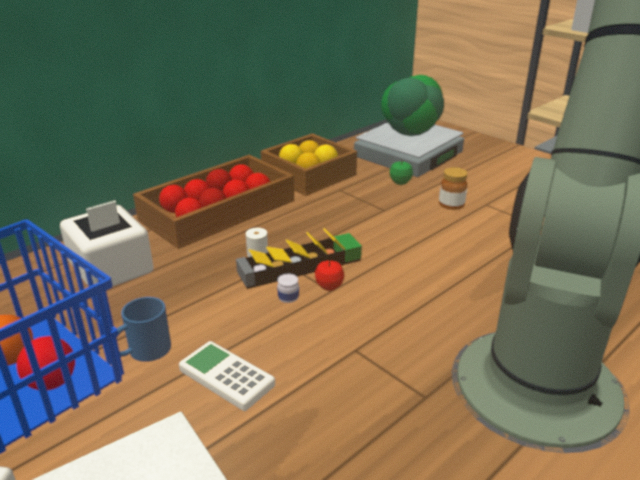

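The scene view shows the box with its green end at about (294,256) and grey end at about (398,261). The apple and the tin are on the robot side, and the till roll is on the far side. I'll enlarge both views.

Run:
```python
from h import *
a=cv2.imread('pics/s0.png')[215:305,275:415]; b=cv2.imread('pics/d0.png')[220:310,230:370]
cv2.imwrite('pics/c0.png',np.vstack([cv2.resize(x,None,fx=5,fy=3.3,interpolation=cv2.INTER_CUBIC) if 0 else cv2.resize(x,(466,300),interpolation=cv2.INTER_CUBIC) for x in(a,b)]))
for uv in[(294,250),(398,256)]: print(ray('s0.png',uv,.04))
for uv in[(347,242),(247,268)]: print(ray('d0.png',uv,.04))
```

```text
[ 0.51444205 -0.05377139  0.04      ]
[0.60294795 0.16804055 0.04      ]
[ 0.51116732 -0.05178727  0.04      ]
[0.58126088 0.17666853 0.04      ]
```

View pics/c0.png

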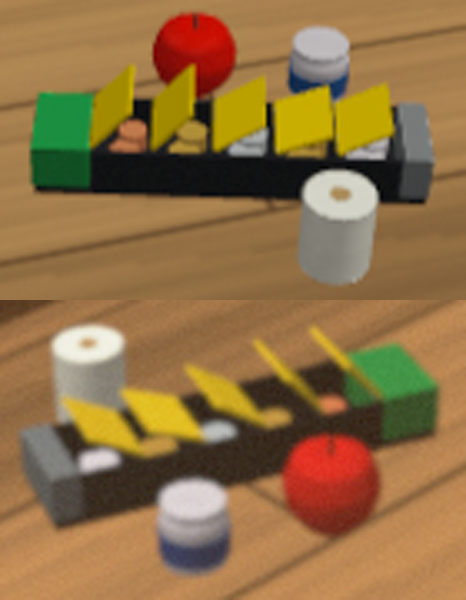

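Run:
```python
from h import *
g=np.array([ray('s0.png',(293.9,251.9),.04),ray('d0.png',(347.4,241.9),.04)]);s=np.array([ray('s0.png',(399.6,255.2),.04),ray('d0.png',(245.3,267.1),.04)])
print(g,s); d=s-g; print(np.linalg.norm(d,axis=1),np.degrees(np.arctan2(d[:,1],d[:,0])))
from scipy.spatial.transform import Rotation as R
o=telemetry.observe(); print(R.from_euler('xyz',o['tool_rot']).as_matrix().round(3))
```

```text
[[ 0.52125052 -0.05579727  0.04      ]
 [ 0.51085463 -0.05275407  0.04      ]] [[0.60129297 0.17277815 0.04      ]
 [0.58645599 0.17717255 0.04      ]]
[0.24218488 0.2420368 ] [70.7007866  71.79879887]
[[-0.     0.34  -0.94 ]
 [ 0.001 -0.94  -0.34 ]
 [-1.    -0.001  0.   ]]
```

Request:
play_rows:
  deltas:
    - [20,37,0,0,0,3.2,0]
    - [20,37,0,0,0,3.2,0]
    - [20,37,0,0,0,3.2,0]
    - [20,37,0,0,0,3.2,0]
    - [20,37,0,0,0,3.2,0]
    - [20,37,0,0,0,3.2,0]
    - [20,37,0,0,0,3.2,0]
    - [20,37,0,0,0,3.2,0]
  grip_force: 30

```text
clock: 1.1
position: [0.3728, -0.2905, 0.2312]
tool_rot: [-1.142, 1.571, 2.795]
force: [0.8, 0.5, 0.3]
grip_width: 0.0001
```

Request:
play_rows:
  deltas:
    - [20,37,0,0,0,3.2,0]
    - [20,37,0,0,0,3.2,0]
    - [20,37,0,0,0,3.2,0]
    - [20,37,0,0,0,3.2,0]
    - [20,37,0,0,0,3.2,0]
    - [20,37,0,0,0,3.2,0]
    - [20,37,0,0,0,3.2,0]
    - [0,0,0,0,0,0,0]

```text
clock: 2.1
position: [0.5132, -0.0298, 0.231]
tool_rot: [-2.719, 1.569, 1.612]
force: [-0.9, -0.8, -0.4]
grip_width: -0.0003
```

Run:
```python
from h import *
save('wrist','w1.png')
```

```text
(no output)
```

View pics/w1.png

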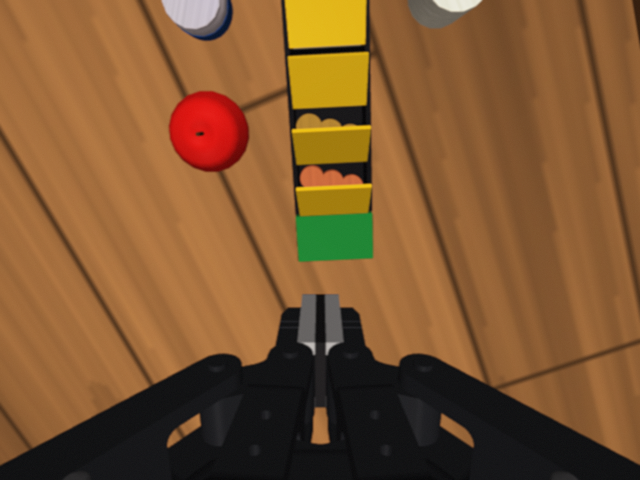

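The wrist view shows the green block top with corners at (296,216), (373,213), (373,258) and (298,262). The lid row runs upward in the image, nearly aligned with the tool.

Run:
```python
from h import *
f='w1.png'
C=[ray(f,p,.04) for p in[(296,216),(373,213),(373,258.5),(298,262)]]
C=np.array(C);print(C,C.mean(0))
print([np.linalg.norm(C[i]-C[(i+1)%4]) for i in range(4)])
a=C[1]-C[0]; print('row dir from across edge',np.degrees(np.arctan2(a[1],a[0]))+90)
a=C[2]-C[3]; print(np.degrees(np.arctan2(a[1],a[0]))+90)
r=ray(f,(368.5,20),.04)-C[2]; print('right edge',np.degrees(np.arctan2(r[1],r[0])))
for ang in(69,71,73):
  u=np.array([np.cos(np.radians(ang)),np.sin(np.radians(ang)),0]);v=np.array([u[1],-u[0],0]);c=C.mean(0)
  print(ang,proj(f,[c+20*u/1e3+32*v/1e3,c+u*.2+v*.032,c+u*.2-v*.032]).round(0).tolist(), proj('s0.png',c+u*.244),proj('d0.png',c+u*.244),proj('s0.png',c),proj('d0.png',c))
```

```text
[[ 0.49326206 -0.02873043  0.04      ]
 [ 0.55308795 -0.04994096  0.04      ]
 [ 0.53970385 -0.08725008  0.04      ]
 [ 0.47927359 -0.06647431  0.04      ]] [ 0.51633186 -0.05809894  0.04      ]
[np.float64(0.0634745899649867), np.float64(0.03963716161133154), np.float64(0.0639018681130027), np.float64(0.04025267215694441)]
row dir from across edge 70.47866705872849
71.02715817835112
right edge 71.28520015611157
69 [[374.0, 214.0], [380.0, -37.0], [288.0, -36.0]] [[398.81617226 256.08888182]] [[243.14700765 262.51454579]] [[292.39168966 250.80952801]] [[347.32756152 240.15490544]]
71 [[373.0, 213.0], [370.0, -38.0], [278.0, -33.0]] [[398.52381318 253.7735323 ]] [[244.34071429 264.52399598]] [[292.39168966 250.80952801]] [[347.32756152 240.15490544]]
73 [[372.0, 211.0], [360.0, -40.0], [269.0, -31.0]] [[398.10580058 251.48244896]] [[245.68128822 266.52226032]] [[292.39168966 250.80952801]] [[347.32756152 240.15490544]]
```

Request:
play_rows:
  deltas:
    - [1,-16,-20,0,0,0,0]
    - [0,-17,-25,0,0,0,0]
    - [0,0,-30,0,0,0,0]
    - [0,0,-30,0,0,0,0]
    - [0,0,-30,0,0,0,0]
    - [0,0,-25,0,0,0,0]
    - [0,0,-15,0,0,0,0]
    - [0,0,-6,0,0,0,0]

```text
clock: 3.15
position: [0.5131, -0.0663, 0.0498]
tool_rot: [-0.924, 1.57, -2.882]
force: [-0.3, -0.3, 0.6]
grip_width: -0.0
```

Request:
play_rows:
  deltas:
    - [0,0,0,0,0,0,0]
    - [0,0,0,0,0,0,0]

```text
clock: 3.4
position: [0.5138, -0.0659, 0.051]
tool_rot: [1.811, 1.57, -0.147]
force: [-0.4, -0.0, -0.8]
grip_width: 0.0
```

Run:
```python
from h import *
im=save('wrist','w2.png')
```

```text
(no output)
```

View pics/w2.png

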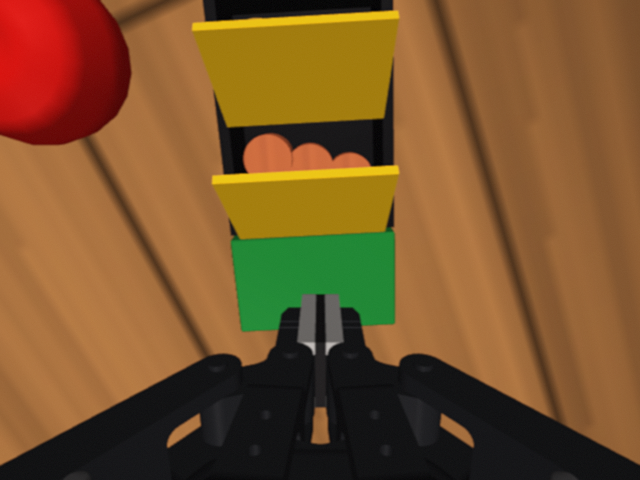

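The fingertips sit centred over the green block, whose top spans columns 232–395. The tips are at column 320. Next I'll lower gently to find its top.

Request:
play_rows:
  deltas:
    - [0,0,-4,0,0,0,0]
    - [0,0,-3,0,0,0,0]
    - [0,0,-1,0,0,0,0]
    - [0,0,0,0,0,0,0]

```text
clock: 3.95
position: [0.5134, -0.0657, 0.0422]
tool_rot: [-1.365, 1.571, 2.962]
force: [-0.3, 0.0, 0.3]
grip_width: 0.0001
```

Request:
play_rows:
  deltas:
    - [0,0,-1,0,0,0,0]
    - [0,0,0,0,0,0,0]

```text
clock: 4.2
position: [0.5134, -0.0658, 0.0413]
tool_rot: [-1.58, 1.571, 2.746]
force: [0.2, -0.2, 0.5]
grip_width: 0.0002
```

Request:
play_rows:
  deltas:
    - [0,0,-0.5,0,0,0,0]
    - [0,0,0,0,0,0,0]

```text
clock: 4.45
position: [0.5134, -0.0658, 0.0408]
tool_rot: [1.459, 1.571, -0.498]
force: [0.7, 0.4, -0.6]
grip_width: 0.0
```

Request:
play_rows:
  deltas:
    - [1.3,3.8,0,0,0,0,0]
    - [2,5.7,0,0,0,0,0]
    - [2,5.7,0,0,0,0,0]
    - [2,5.7,0,0,0,0,0]
    - [2,5.7,0,0,0,0,0]
    - [2,5.7,0,0,0,0,0]
    - [2,5.7,0,0,0,0,0]
    - [2,5.7,0,0,0,0,0]

```text
clock: 5.45
position: [0.5287, -0.023, 0.0411]
tool_rot: [0.121, 1.569, -1.837]
force: [-3.4, -10.0, 13.7]
grip_width: -0.0
```

A 10 N drag is more than I expected, so I'll check before going on.

Run:
```python
from h import *
o=telemetry.observe();print(o['position'],o['force'])
save('wrist','w3.png'); o=telemetry.observe();print(o['position'],o['force'])
```

```text
[ 0.52865657 -0.02299309  0.04108897] [ -3.37415794 -10.03642114  13.65268441]
[ 0.52894755 -0.02229078  0.04118191] [-3.14066188 -6.98488388 10.76746681]
```

View pics/w3.png

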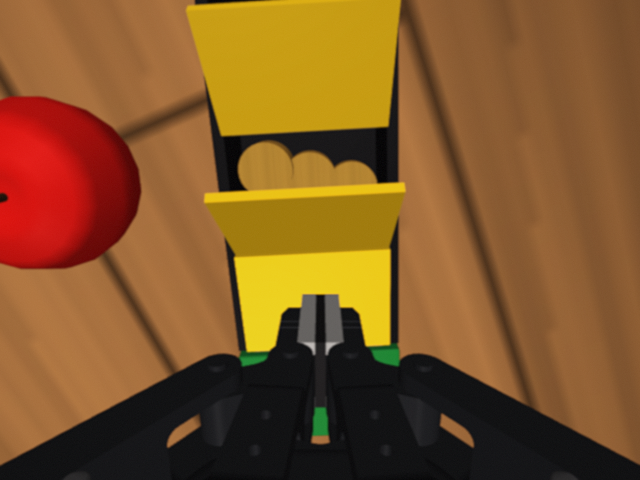

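Lid 1 is folded, and the tips are pressing on it slightly. I'll raise them under 1 mm and continue.

Request:
play_rows:
  deltas:
    - [0,0,0.8,0,0,0,0]
    - [0,0,0,0,0,0,0]

```text
clock: 5.75
position: [0.5288, -0.0217, 0.0416]
tool_rot: [3.132, 1.57, 1.175]
force: [-0.1, -0.2, 1.5]
grip_width: -0.0001
```

Request:
play_rows:
  deltas:
    - [1.6,4.7,0,0,0,0,0]
    - [1.6,4.7,0,0,0,0,0]

```text
clock: 6.0
position: [0.5319, -0.013, 0.0417]
tool_rot: [0.074, 1.57, -1.883]
force: [-2.0, -6.5, 8.8]
grip_width: 0.0001
```

Request:
play_rows:
  deltas:
    - [1.6,4.7,0,0,0,0,0]
    - [1.6,4.7,0,0,0,0,0]

```text
clock: 6.25
position: [0.5352, -0.0028, 0.0416]
tool_rot: [-2.753, 1.571, 1.573]
force: [0.4, -1.6, 1.0]
grip_width: -0.0001
```

Request:
play_rows:
  deltas:
    - [1.6,4.7,0,0,0,0,0]
    - [1.6,4.7,0,0,0,0,0]
    - [1.6,4.7,0,0,0,0,0]
    - [1.6,4.7,0,0,0,0,0]
    - [1.6,4.7,0,0,0,0,0]
    - [1.6,4.7,0,0,0,0,0]

```text
clock: 7.0
position: [0.5448, 0.0252, 0.0416]
tool_rot: [2.832, 1.571, 0.875]
force: [-0.5, 0.2, -0.4]
grip_width: -0.0002
```

Run:
```python
from h import *
save('wrist','w4.png'); o=telemetry.observe();print(o['position'],o['force'])
```

```text
[0.54501063 0.0259534  0.04162377] [-0.80029258  1.23139194 -0.51269242]
```

View pics/w4.png

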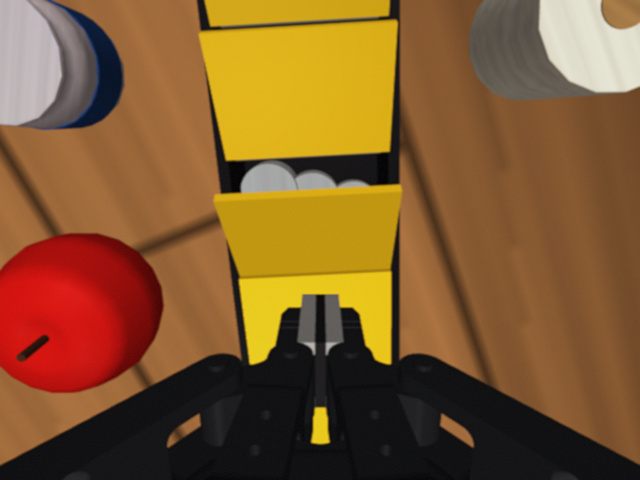

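Lid 2 is down and the row is still centred under the tips. I'll continue.

Request:
play_rows:
  deltas:
    - [1.6,4.7,0,0,0,0,0]
    - [1.6,4.7,0,0,0,0,0]
    - [1.6,4.7,0,0,0,0,0]
    - [1.6,4.7,0,0,0,0,0]
    - [1.6,4.7,0,0,0,0,0]
    - [1.6,4.7,0,0,0,0,0]
    - [1.6,4.7,0,0,0,0,0]
    - [1.6,4.7,0,0,0,0,0]

```text
clock: 8.05
position: [0.5576, 0.0629, 0.0416]
tool_rot: [-2.036, 1.571, 2.29]
force: [-0.6, -0.3, 1.5]
grip_width: 0.0001
```

Request:
play_rows:
  deltas:
    - [1.6,4.7,0,0,0,0,0]
    - [1.6,4.7,0,0,0,0,0]
    - [1.6,4.7,0,0,0,0,0]
    - [1.6,4.7,0,0,0,0,0]
    - [1.6,4.7,0,0,0,0,0]
    - [1.6,4.7,0,0,0,0,0]
    - [1.6,4.7,0,0,0,0,0]
    - [1.6,4.7,0,0,0,0,0]

```text
clock: 9.05
position: [0.5704, 0.1004, 0.0416]
tool_rot: [2.551, 1.571, 0.594]
force: [-0.5, -1.3, -1.0]
grip_width: -0.0001
```

Run:
```python
from h import *
save('wrist','w5.png'); o=telemetry.observe();print(o['position'],o['force'])
```

```text
[0.57053731 0.10116936 0.04160659] [ 0.18906405  1.78713803 -0.60923191]
```

View pics/w5.png

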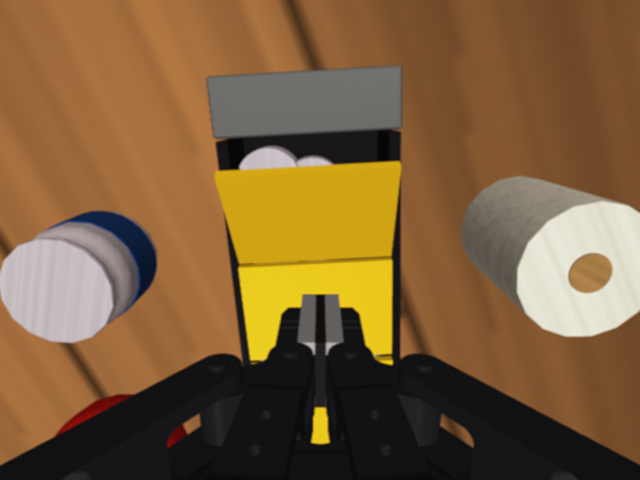

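Four lids are down and lid 5 is next. The till roll and tin are clear on both sides.

Request:
play_rows:
  deltas:
    - [1.6,4.7,0,0,0,0,0]
    - [1.6,4.7,0,0,0,0,0]
    - [1.6,4.7,0,0,0,0,0]
    - [1.6,4.7,0,0,0,0,0]
    - [1.6,4.7,0,0,0,0,0]
    - [1.6,4.7,0,0,0,0,0]
    - [1.6,4.7,0,0,0,0,0]
    - [1.6,4.7,0,0,0,0,0]

```text
clock: 10.1
position: [0.5832, 0.1381, 0.0416]
tool_rot: [-2.518, 1.571, 1.808]
force: [0.6, -0.4, 0.2]
grip_width: 0.0004
```

Request:
play_rows:
  deltas:
    - [1.6,4.7,0,0,0,0,0]
    - [1.6,4.7,0,0,0,0,0]
    - [1.6,4.7,0,0,0,0,0]
    - [1.6,4.7,0,0,0,0,0]
    - [1.6,4.7,0,0,0,0,0]
    - [1.6,4.7,0,0,0,0,0]
    - [1.6,4.7,0,0,0,0,0]
    - [1.6,4.7,0,0,0,0,0]

```text
clock: 11.1
position: [0.596, 0.1756, 0.0416]
tool_rot: [-2.112, 1.571, 2.214]
force: [0.3, 0.1, -0.5]
grip_width: 0.0001
```

Request:
play_rows:
  deltas:
    - [0,0,0,0,0,0,0]
    - [0,0,4,0,0,0,0]
    - [0,0,10,0,0,0,0]
    - [0,0,25,0,0,0,0]
    - [0,0,35,0,0,0,0]
    - [0,0,40,0,0,0,0]
    - [0,-20,40,0,0,0,0]
    - [0,-30,30,0,0,0,0]

```text
clock: 12.1
position: [0.5959, 0.1255, 0.2282]
tool_rot: [2.343, 1.569, 0.387]
force: [-0.5, 0.4, -0.0]
grip_width: 0.0002
```

Request:
play_rows:
  deltas:
    - [-10,-45,0,0,0,0,0]
    - [-10,-45,0,0,0,0,0]
    - [-10,-45,0,0,0,0,0]
    - [-10,-45,0,0,0,0,0]
    - [-10,-45,0,0,0,0,0]
    - [-10,-45,0,0,0,0,0]
    - [0,0,0,0,0,0,0]
    - [0,0,0,0,0,0,0]

```text
clock: 13.1
position: [0.536, -0.1443, 0.2261]
tool_rot: [2.229, 1.57, 0.272]
force: [0.2, 0.2, 0.6]
grip_width: -0.0001
```

Run:
```python
from h import *
save('scene','s6.png');save('side','d6.png');save('wrist','w6.png')
o=telemetry.observe();print(o['clock'],o['position'],o['force'])
a=[cv2.resize(cv2.imread('pics/'+n)[y:y+90,x:x+140],(400,257),interpolation=cv2.INTER_CUBIC) for n,y,x in(('s0.png',215,275),('s6.png',215,275),('d0.png',220,230),('d6.png',220,230))]
cv2.imwrite('pics/c6.png',np.vstack([np.hstack(a[:2]),np.hstack(a[2:])]))
```

```text
13.25 [ 0.53616592 -0.14359016  0.22583671] [-0.34295142  0.00704857 -0.14054715]
```

View pics/c6.png

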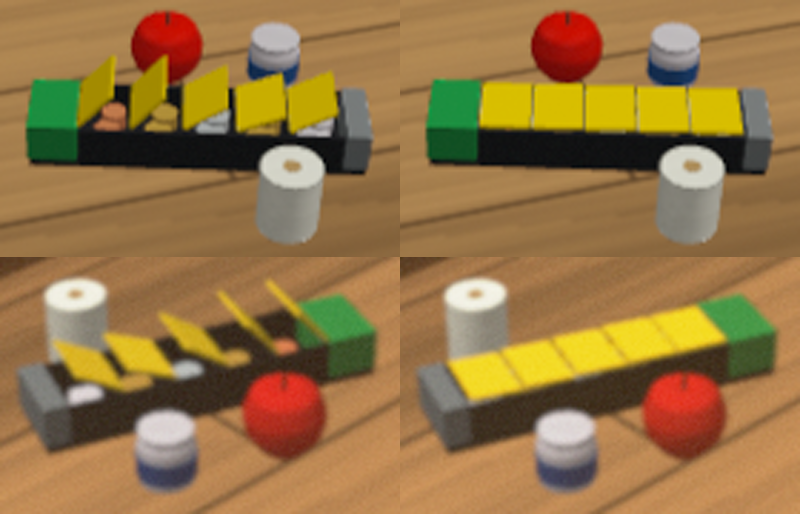

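View pics/w6.png

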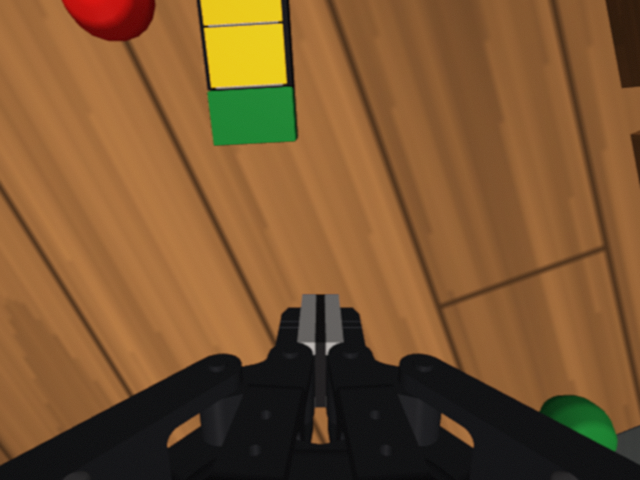

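All five lids lie flat. The box and its neighbours sit at the same pixels as before, and the arm is clear.

```bash
python3 -c "
from workcell import workorder; print(workorder.job_done())"
```

```text
the job is handed in; nothing more can be done
None
```

All five lids are folded flat, and I handed the job in at about 13 s of the 38 s allowed. I ran the shut fingertips once along the row from the green block to the grey block, about 1–2 mm above shut-lid level. I then lifted straight up and moved clear.

- **Final checks:** Before-and-after pictures from the scene and side cameras show all five lids flat. The box, apple, till roll and tin show no visible shift. I did not compare the other four items (card reader, jam jar, green apple, mug) up close, but the arm never went low near them.
- **Higher force on lids 1 and 2:** On lid 1 the force was about 10 N along the row and 14 N upward, more than I expected. I paused with the tips on the row and raised them 0.8 mm. It reached about 7 N and 9 N once more near lid 2. From lid 3 on, each reading was under about 2 N, though I only read the force between moves.

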